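Lift a peeled onion with the tongs and hold it over the preserving jar

TASK

Pull the utensil drawer well open by its handle and take the tongs out. With the tongs, never with the gripper's own fingers, pick up the peeled onion from the chopping board and hold it over the mouth of the open jar, close above the rim and touching nothing but the tongs. Finish while still holding it there in the tongs; do not let go, leave the drawer open, and leave the jar and the other things on the worktop where they stand.

Things in the scene. Friction and masses are not known exactly. Their poses are not given: they have to be found in the camera images.
- chest: low wooden utensil chest standing fixed on the worktop, 280 deep (x) x 340 wide (y) x 85 high, with one drawer in its front (-x side, towards the robot). Origin: centre of its underside; +x points from the front to the back. Its front face is at x = -140 mm of this frame.
- chest_drawer0 (a joint): travel of the drawer out of the chest (m): 0 shut, 0.198 at the stop; slides along the chest's -x with about 1 N of friction and stays where it is left. Inside 235 deep (x) x 298 wide (y); its floor is 22 mm above the worktop, side and back walls reach 63 mm, the front panel 72 mm above the worktop.
- chest_drawer0_handle (a point): middle of the drawer's bar handle: a level round bar, diameter 11 mm, 120 mm long along the chest's y, its centre 35 mm in front of the drawer's face (30 mm free gap behind the bar), 47 mm above the worktop, 38 mm below the chest's top. Axes as the chest's. Moves with the drawer.
- tongs: spring kitchen tongs, steel, 250 mm long, 85 g, lying flat in the drawer on the edges of both arms, roughly across it (along the chest's y), tips to the left (+y). This body is the head with the pin on which both arms turn. Origin: on the pin's axis at the tongs' underside; x points along the middle line to the tips, z up. The arms swing in the xy plane, by equal angles to either side of x.
- tongs_grip (a point): place to squeeze, near the centre of mass: on the middle line 95 mm from the pin, 10 mm above the underside. Each arm has a straight black rubber grip here, 80 long, 20 high. Width over the grips: 55 mm resting open, 40 mm when the tips hold the onion (grips then parallel), 23 mm shut. A spring holds them open: squeezing takes 4 N to start, 6 N at the onion's width.
- tongs_tip (a point): middle between the two spoon-shaped tips, 205 mm from the pin, 12 mm above the underside. Tips are 24 mm high and reach to x = 229 mm; the free gap between them is 72 mm resting open and shrinks by 2.2 mm for each mm that the grips are squeezed together.
- tong_left: left arm of the tongs (+y side). Origin on the pin at the underside; its axes agree with the tongs' when open; closing turns it about its z by 0 (open) to -0.17 rad (shut), -0.08 rad on the onion.
- tong_right: right arm of the tongs (-y side), the mirror image: closing turns it about its z by 0 to +0.17 rad.
- board: wooden chopping board lying fixed on the worktop, 220 (x) x 150 (y) x 14 mm thick. Origin: centre of its underside.
- onion: small peeled onion, cream white, trimmed flat at root and neck: 40 mm in diameter (widest 18 mm above its base), 36 mm high, about 40 g, standing loose on the chopping board. Origin: centre of its flat base; z is its axis.
- onion_mid (a point): the middle of the onion, on its axis, 18 mm above its base.
- jar: open clip-top glass jar standing loose on the worktop, outer diameter 96 mm, 110 mm high, 0.6 kg, with wire bail; its glass lid hangs down behind it on the hinge wire (its +x side), below the rim, reaching 70 mm from the jar's axis. Origin: centre of its underside.
- jar_rim (a point): centre of the jar's mouth, level with the rim, 110 mm above the worktop. The mouth is 74 mm wide inside.
- full_jar: bystander: closed clip-top jar of dark red preserve, diameter 84 mm, 123 mm high with its lid. Origin: centre of its underside.
- garlic: bystander: garlic bulb, 53 mm in diameter, 56 mm high. Origin: centre of its underside.
- salt_bowl: bystander: white bowl, 90 mm in diameter, 45 mm high. Origin: centre of its underside.
Mind the look-alikes: they are no part of the job. What is shaped like the jar but purple or turquoise is not meant.

How it is judged (in metres and radians):
On the way, in this order (a step that is already met when the one before it is completed fails the run):
1. the drawer is pulled well open (more than 0.10 m) (value of joint chest_drawer0 above 0.1 m), for 0.1 s.
2. the tongs are lifted out of the drawer in the gripper's fingers (height (world z) of tongs_grip above 0.09 m and contact force between the fingers and tongs above 1 N), for 0.1 s.
3. the onion is off the board, held between the two arms of the tongs (z of onion_mid in the frame of board above 0.045 m and contact force between each of tong_left, tong_right and onion above 0.3 N), for 0.2 s.
At the end, for the whole second after the job is handed in: The onion hangs still between both arms of the tongs, held in the gripper's fingers: its middle within 30 mm of the jar's axis and 24 to 120 mm above the rim. Onion, tongs and arm touch no part of the jar, which stands upright within 40 mm of its place. The drawer is still open over 0.10 m (contact force between each of tong_left, tong_right and onion above 0.3 N and contact force between the fingers and tongs above 1 N and horizontal distance between onion_mid and jar_rim below 0.03 m and z of onion_mid in the frame of jar_rim between 0.024 and 0.12 m and contact force between jar and onion below 0.05 N and contact force between jar and tongs below 0.05 N and contact force between jar and the arm below 0.05 N and linear speed of onion below 0.04 m/s and value of joint chest_drawer0 above 0.1 m and distance of jar from where it was at the start of the episode below 0.04 m and angle between jar's own z axis and vertical below 0.1 rad); the arm keeps its last pose, push and grip.
It fails at once if the robot touches the onion itself (contact force between any of the fingers, the arm and onion above 0.2 N).
It fails at once if the jar is knocked (moved more than 40 mm or tipped) (distance of jar from where it was at the start of the episode above 0.04 m or angle between jar's own z axis and vertical above 0.4 rad).
It fails at once if a bystander is disturbed (moved more than 40 mm) (distance of any of full_jar, garlic, salt_bowl from where it was at the start of the episode above 0.04 m).
It also fails if it takes over 54 s, if anything falls off the work surface, if the arm or the gripper's body presses on something with over 40 N, if the wrist force passes 120 N, or if a joint passes its speed limit or range.

ROBOT

A 6-joint arm with a two-finger parallel gripper is mounted at the origin on the work surface. World frame = base frame: x ahead of the robot, y to its left, z up, the work surface at z = 0. Lengths are in mm, angles in rad, forces in N, time in s.
With the tool pointing down it reaches from about 300 to 775 mm from the base axis. Payload 14.6 kg.
Tool frame: the origin (TCP) lies between the finger pads; the fingertips stand manip.tip_reach ahead of it and the grasp point (between the pads) lies 5 mm behind it (manip.tip_reach is the distance from the TCP to the fingertips, in mm); z points along the fingers, y is the line along which they close (so a half turn about z gives the same grasp; the last joint's range is limited). The gripper opens to 94 mm and grips with 3 to 60 N. Pads are 16 mm wide; open, the fingers measure 119 mm over their backs; the gripper's body (75 mm by 177 mm) begins 78 mm behind the grasp point.
Start: joints at [1.11, 0.3, 1.521, -0, 1.321, -0.067], TCP at [211.032, 507.893, 193.646] pointing down, gripper open.
Joint ranges: [-3.03, 3.03], [-0.79, 2.21], [0.23, 2.52], [-1.04, 4.18], [0, 3.07], [-2.55, 2.55]. Speed limits (rad/s): [2.22, 2.22, 2.57, 3.14, 3.14, 3.14].

INTERFACE

Orientations are given as [roll, pitch, yaw] about the fixed x, y, z axes, in that order (R = Rz(yaw) Ry(pitch) Rx(roll)).
In Python, from cell import manip gives the robot as it stands. The module is installed in compiled form; this text tells all that it offers.
- The arm moves only by the shell command python3 -m creep 'ROWS' [FORCE]. ROWS is JSON, a list of rows, each a list of 3 entries, a list of its own where there are three numbers: the opening, from -1 (shut) to 1 (fully open), then the shift along the tool's x, y, z in cm, then the turn about the tool's z in units of 5 degrees (1.0 is 5 degrees). In form: [[grip, [tx, ty, tz], roll], ...]. A call has 1 to 12 rows; each row is the pose to reach, as a shift and turn from the pose commanded when the call began, along the tool's axes at that moment; what a row does not reach only later rows make up. A row lasts 1/10 s, in which the tool goes at most 50 mm and 8.59 degrees, less where a joint would pass 70% of its speed; a pose out of reach is approached as far as the arm can. A call with a gripper value outside its range is refused whole. The fingers move at their own pace and stop on an object; FORCE is the grip in N (left out, the last holds). Time passes only in rows, so rows that repeat a pose let the fingers close. It gives the time, the measured TCP pose, the force, the opening and the grip force at its end, in the units of the state.
- manip.read_state(): the state, without advancing time (a new reading comes with each control period).
- manip.camera(name): name is "scene" or "top"; returns the picture (480x640x3 uint8, red, green, blue); there is no depth.
- manip.camera_params(name): a dict with "fovy" (degrees; the focal length in pixels is half the picture's height over the tangent of half this angle, whatever the lens; pixels are square), "cx", "cy" (the principal point, pixels), "k1" (the pictures are not rectified: a ray, as slopes to the right and down, at radius r is drawn at 1 + k1 r^2 times it, then the intrinsics apply), "origin" and "attitude" of the camera in the world. Camera axes: x right, y down, z forward; pixel columns grow to the right and rows downward; lengths in mm; the calibration is good to about 2 mm. A picture is of the moment at which its call begins. camera_params takes no time and is no camera call.
- manip.sign_off(): hands the job in; it is judged then, once.
The state is a dict: "clock": time; "joints": joint angles; "qd": joint speeds; "effort": joint torques, N m; "eef_pos": TCP position; "eef_rot": TCP orientation; "wrist_force": force on the tool from outside, world axes, zero at the start; "moment": the same for the moment, N m; "finger_gap": finger opening in mm; "finger_force": force on a finger pad.
Only numpy, scipy, OpenCV 4.12 (cv2) and the standard library are available. Lean on these libraries where they do the work, as an engineer would, in place of code of your own. Each camera call takes 0.05 s, during which the arm holds its last target. There are 200 camera calls.

## Working session

There is one attempt and no reset: what is moved stays moved. The work goes in short steps, Python scripts to look and compute and a shell command to move; the robot and the scene stay as the last step left them, time stands still between calls to the robot, and variables do not carry over. Pictures are saved under pics/ and viewed, at most 10 in all, crops included, and the job is handed in when it is done.

```bash
mkdir -p pics; ls
python3 - <<'E'
from cell import manip
import cv2
for n in("scene","top"):
    cv2.imwrite(f"pics/{n}0.png",manip.camera(n)[:,:,::-1]); print(n,manip.camera_params(n))
print(manip.read_state(),manip.tip_reach)
E
```

```text
pics
scene {'fovy': 54.99581935589459, 'cx': 323.38471460236445, 'cy': 241.48991042662038, 'k1': -0.013850825349461348, 'origin': array([1188.53467235,  602.29842795,  810.35025155]), 'attitude': array([-2.28068472, -0.01980779,  2.2535837 ])}
top {'fovy': 43.369659988666314, 'cx': 316.9034496777254, 'cy': 244.61493264680124, 'k1': -0.16082662288931712, 'origin': array([ 343.43761761,  102.67292559, 1387.08610158]), 'attitude': array([-2.98778098, -0.01083996, -1.56536058])}
{'clock': 0.1, 'joints': array([ 1.11039928e+00,  3.00413857e-01,  1.52152817e+00,  6.61562137e-06,
        1.32066525e+00, -6.65963374e-02]), 'qd': array([-0.00092304, -0.00101412, -0.00163916, -0.00014995,  0.00127895,
       -0.00045654]), 'effort': array([ 1.85952325e-03, -5.32643473e+01, -3.53289449e+01,  7.09746312e-02,
        2.35034153e-02, -2.51344818e-05]), 'eef_pos': array([210.92675621, 507.68423926, 193.14010793]), 'eef_rot': array([-3.14058071e+00, -7.39141560e-05,  2.74779026e+00]), 'wrist_force': array([0.13406393, 0.05729727, 0.54952348]), 'moment': array([0.04724737, 0.01084675, 0.01050721]), 'finger_force': 0.0, 'finger_gap': 94.16246794244634} 14.0
```

View pics/scene0.png

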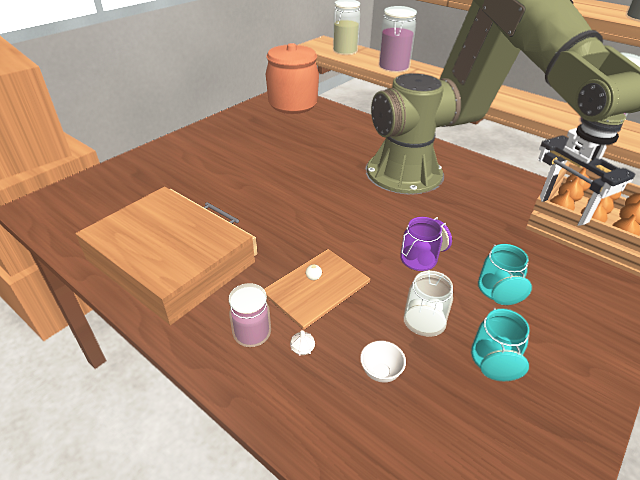

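View pics/top0.png

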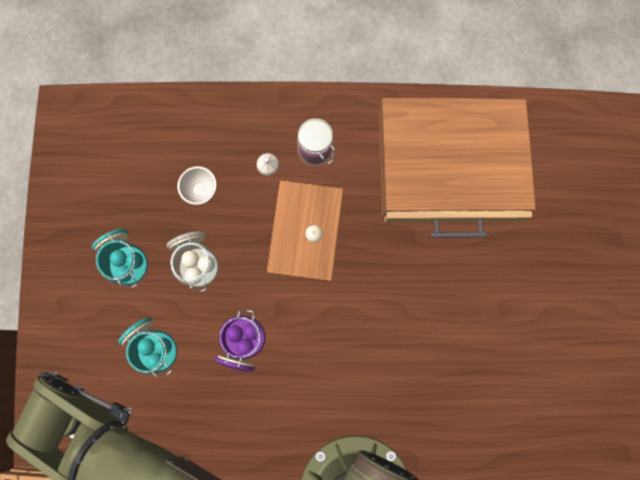

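The scene picture shows the chest at left with its handle at (221,213), the onion on the board at (314,272), garlic (303,343), salt bowl (383,361), full jar (250,315) and clear open jar (429,303). The top picture shows the handle at (459,235), onion (313,233) and clear jar (193,262).
Could be taken for the jar: purple (242,338), turquoise (120,258) and (150,350), full jar (315,140). I choose the clear one (193,262). Could be taken for the onion: garlic (267,163) and the white balls in the jar (190,260). I choose the one on the board (313,233). Next is a close crop of these.

```bash
cat > h.py <<'E'
import numpy as np, cv2
from scipy.spatial.transform import Rotation as R
from cell import manip
def cam(n):
    p=manip.camera_params(n); f=240/np.tan(np.radians(p["fovy"])/2)
    return p,f,R.from_euler("xyz",p["attitude"]).as_matrix(),np.array(p["origin"])
def ray(n,uv):
    p,f,M,o=cam(n); d=np.array([(uv[0]-p["cx"])/f,(uv[1]-p["cy"])/f]); s=d.copy()
    for _ in range(20): s=d/(1+p["k1"]*(s@s))
    v=M@np.array([*s,1]); return o,v/np.linalg.norm(v)
def proj(n,X):
    p,f,M,o=cam(n); c=(np.atleast_2d(X)-o)@M; s=c[:,:2]/c[:,2:]
    s=s*(1+p["k1"]*(s**2).sum(1,keepdims=True)); return s*f+[p["cx"],p["cy"]]
def atz(n,uv,z):
    o,v=ray(n,uv); return o+v*(z-o[2])/v[2]
def tri(a,b):
    (o1,v1),(o2,v2)=ray("scene",a),ray("top",b)
    t=np.linalg.lstsq(np.c_[v1,-v2],o2-o1,rcond=None)[0]
    p,q=o1+v1*t[0],o2+v2*t[1]; return (p+q)/2,np.linalg.norm(p-q)
def save(n,name,x=None,w=None):
    im=cv2.cvtColor(manip.camera(n),cv2.COLOR_RGB2BGR)
    if x: 
        im=im[x[1]:x[3],x[0]:x[2]]; im=cv2.resize(im,None,fx=w,fy=w,interpolation=cv2.INTER_CUBIC)
    cv2.imwrite(f"pics/{name}.png",im)
E
python3 - <<'E'
import cv2,numpy as np
t=cv2.imread("pics/top0.png");s=cv2.imread("pics/scene0.png")
c=lambda im,x,y,w,h,k:cv2.resize(im[y:y+h,x:x+w],None,fx=k,fy=k,interpolation=cv2.INTER_CUBIC)
# top: 160..360 x 215..295 @4 ; scene 270..470 x 250..340@... 
A=np.hstack([c(t,160,200,100,100,4),c(t,260,175,100,100,4)])
B=np.hstack([c(t,425,205,70,50,4),c(s,395,255,70,50,4),c(s,290,250,60,50,4)])
B=B[:, :800]
cv2.imwrite("pics/c1.png",np.vstack([A,B]))
E
```

```text
(no output)
```

View pics/c1.png

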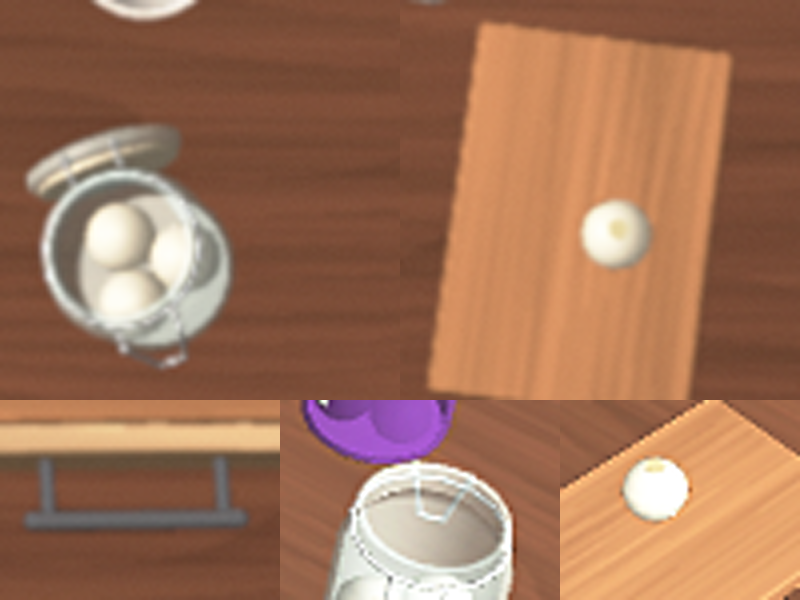

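The crop shows the clear jar with its rim centred at about top (189.8,263) / scene (433.6,284). The onion is at top (313.8,233.5) / scene (314,272.2), and the handle bar runs from top (431.2,235) to (486.7,235).

Run:
```python
from h import *
np.set_printoptions(precision=1,suppress=True)
print("jar",tri((433.6,284),(189.8,263)),atz("top",(189.8,263),110))
print("onion",tri((314,272.2),(313.8,233.5)),atz("top",(313.8,233.5),32))
e=[atz("top",p,47) for p in((431.2,235),(486.7,235))]
print("ends",e,np.linalg.norm(e[0]-e[1])); print(proj("scene",np.array(e)))
b=[(280,181),(342.5,188.5),(331,279.5),(267.5,272)]
print("board",[atz("top",p,14) for p in b])
c=[(381,98.5),(526,98.5),(534.5,208.5),(385.5,212)]
print("chest",[atz("top",p,85) for p in c])
# scene handle segmentation
im=cv2.cvtColor(cv2.imread("pics/scene0.png"),cv2.COLOR_BGR2HSV)[195:230,195:245]
m=((im[...,1]<80)&(im[...,2]<130)); ys,xs=np.nonzero(m); print(xs.min()+195,xs.max()+195,ys.min()+195,ys.max()+195)
for x in (207,213,219,225,231,236): print(x,np.nonzero(m[:,x-195])[0]+195)
for n,a in(("bowl",(197,186)),("garlic",(267,164)),("fulljar",(316,133))): print(n,atz("top",a,{"bowl":45,"garlic":40,"fulljar":123}[n]))
```

```text
jar (array([500. , 362.8, 106.9]), np.float64(0.3710306759033235)) [499.7 362.  110. ]
onion (array([578.9,  96.7,  32.3]), np.float64(0.9004680218834298)) [579.2  96.3  32. ]
ends [array([ 575.2, -170.1,   47. ]), array([ 576.3, -299.4,   47. ])] 129.26679727602195
[[237.9 221.9]
 [205.7 203.4]]
board [array([706.7, 176.3,  14. ]), array([689.8,  29.7,  14. ]), array([476. ,  56.3,  14. ]), array([492.2, 201.6,  14. ])]
chest [array([886.3, -55.8,  85. ]), array([ 896.7, -400.3,   85. ]), array([ 631.6, -402.6,   85. ]), array([619.4, -61.6,  85. ])]
204 238 202 222
207 [202 204 207]
213 [208 209]
219 [212]
225 [212 215 216]
231 [218 219 220]
236 [218 222]
bowl [686.  365.6  45. ]
garlic [740.3 205.7  40. ]
fulljar [787.4  93.4 123. ]
```

```bash
cat >> h.py <<'E'
def goal(x,y,z,yaw):
    s=manip.read_state(); M=R.from_euler("xyz",s["eef_rot"]).as_matrix()
    G=R.from_euler("xyz",[np.pi,0,yaw]).as_matrix()
    d=M.T@(np.array([x,y,z])-s["eef_pos"])/10
    print("shift cm",d.round(2),"roll units",(np.degrees(R.from_matrix(M.T@G).as_rotvec()[2])/5).round(2))
E
python3 -c "
from h import *
goal(576,-235,150,1.59)"
python3 -m creep '[[-0.36,[-20,-18,1.5],4.5],[-0.36,[-40,-36,3],9],[-0.36,[-40,-36,3],13.2],[-0.36,[-40,-36,3],13.2],[-0.36,[-40,-36,3],13.2],[-0.36,[-62,-54.6,4.5],13.2],[-0.36,[-62,-54.6,4.5],13.2],[-0.36,[-62,-54.6,4.5],13.2],[-0.36,[-62,-54.6,4.5],13.2],[-0.36,[-62,-54.6,4.5],13.2],[-0.36,[-62,-54.6,4.5],13.2],[-0.36,[-62,-54.6,4.5],13.2]]' 20
python3 -c "
from h import *
goal(576,-235,150,1.59)"
```

```text
shift cm [-62.21 -54.57   4.36] roll units 13.27
clock: 1.3
eef_pos: [473.8, -32.9, 160.7]
eef_rot: [-3.142, -0.0, 1.596]
wrist_force: [0.4, 1.0, -0.4]
finger_gap: 29.9
finger_force: 0.0
shift cm [-20.46   9.72   1.07] roll units 0.06
```

```bash
python3 -m creep '[[-0.36,[-20.4,9.7,1],0],[-0.36,[-20.4,9.7,1],0],[-0.36,[-20.4,9.7,1],0],[-0.36,[-20.4,9.7,1],0],[-0.36,[-20.4,9.7,1],0],[-0.36,[-20.4,9.7,1],0],[-0.36,[-20.4,9.7,1],0],[-0.36,[-20.4,9.7,1],0]]'
python3 - <<'E'
from h import *
goal(576,-235,42,1.59)
print(manip.read_state()["eef_pos"])
save("top","t1",(400,190,520,280),6)
E
```

```text
clock: 2.1
eef_pos: [575.2, -231.2, 150.9]
eef_rot: [-3.141, -0.0, 1.597]
wrist_force: [-1.5, -0.2, -0.8]
finger_gap: 30.0
finger_force: 0.0
shift cm [-0.38  0.07 10.89] roll units 0.08
[ 575.18139925 -231.22509945  150.94591085]
```

View pics/t1.png

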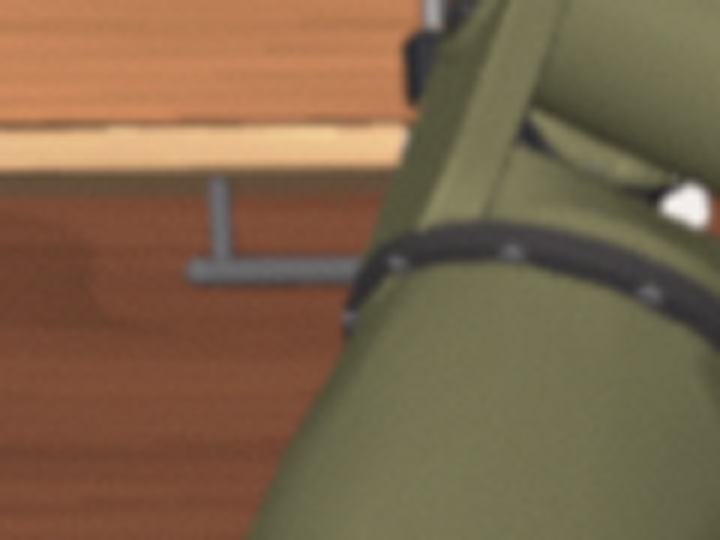

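The crop confirms the handle bar's left end at about top (432,235), and the arm hides the rest. I'll descend in steps and watch the force.

```bash
python3 -m creep '[[-0.36,[-0.3,0,2],0],[-0.36,[-0.3,0,4],0],[-0.36,[-0.3,0,6],0],[-0.36,[-0.3,0,7.5],0],[-0.36,[-0.3,0,8.5],0],[-0.36,[-0.3,0,9.2],0],[-0.36,[-0.3,0,9.8],0],[-0.36,[-0.3,0,10.4],0],[-0.36,[-0.3,0,10.9],0],[-0.36,[-0.3,0,10.9],0]]'
```

```text
clock: 3.15
eef_pos: [575.3, -235.1, 41.3]
eef_rot: [-3.141, -0.0, 1.596]
wrist_force: [-0.0, 0.3, -0.7]
finger_gap: 30.0
finger_force: 0.0
```

```bash
python3 -m creep '[[-1,[0,0,0],0],[-1,[0,0,0],0],[-1,[0,0,0],0],[-1,[0,0,0],0],[-1,[0,0,0],0]]' 25
```

```text
clock: 3.65
eef_pos: [575.6, -235.2, 42.0]
eef_rot: [3.141, 0.0, 1.596]
wrist_force: [0.4, -0.1, 0.7]
finger_gap: 0.4
finger_force: 0.0
```

The fingers closed on nothing, so I'll look.

Run:
```python
from h import *
a=manip.camera("scene")
im=cv2.cvtColor(a,cv2.COLOR_RGB2BGR)
cv2.imwrite("pics/s1full.png",im)
print(proj("scene",np.array([manip.read_state()["eef_pos"],[576,-235,47]])),proj("top",np.array([[576,-235,47]])))
cv2.imwrite("pics/s1.png",cv2.resize(im[160:260,170:303],None,fx=6,fy=6,interpolation=cv2.INTER_CUBIC))
```

```text
[[221.57271911 213.79026733]
 [221.27056859 212.43327801]] [[459.21516021 234.90200911]]
```

View pics/s1.png

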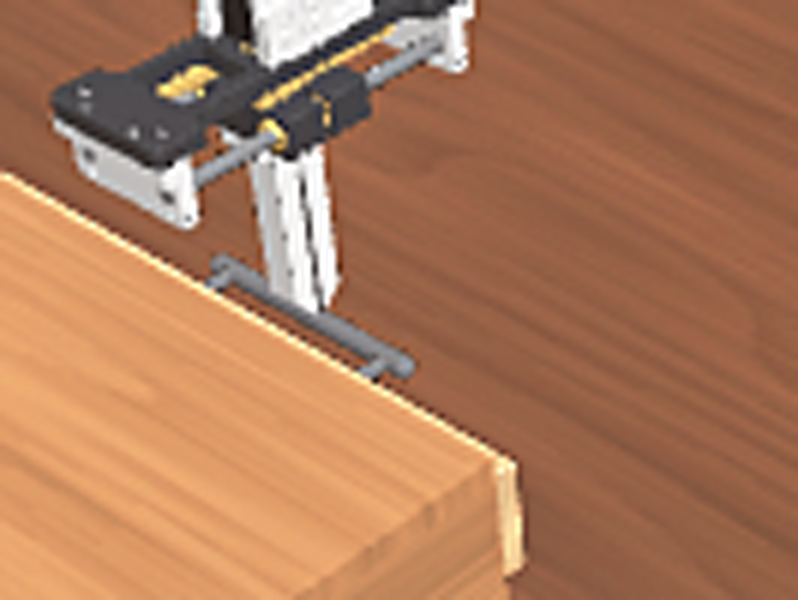

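Run:
```python
from h import *
np.set_printoptions(precision=0,suppress=True)
q=lambda x,y,z:(proj("scene",np.array([[x,y,z]]))[0]-[170,160])*6
for z in(28,42,60,100,125): print(z,q(575.5,-235,z),q(555,-235,z))
for x in(576,600): print("bar",x,q(x,-175,47),q(x,-235,47),q(x,-295,47))
print(tri((222.2,212.2),(459,235)))
```

```text
28 [314. 347.] [347. 327.]
42 [310. 323.] [344. 302.]
60 [305. 291.] [339. 271.]
100 [294. 218.] [329. 198.]
125 [286. 171.] [322. 151.]
bar 576 [398. 368.] [308. 315.] [221. 264.]
bar 600 [358. 393.] [267. 339.] [180. 287.]
(array([ 575., -233.,   48.]), np.float64(1.7592846025226363))
```

Run:
```python
import cv2
a=cv2.imread("pics/s1full.png");b=cv2.imread("pics/scene0.png")
for y in range(204,222): print(y,[f"{int(v[2])}/{int(v[0])}" for v in a[y,215:230]],"|",[f"{int(v[2])}/{int(v[0])}" for v in b[y,219:225]])
```

```text
204 ['194/196', '191/186', '189/184', '202/198', '247/245', '246/243', '254/253', '62/55', '255/255', '247/247', '254/255', '92/22', '147/62', '145/69', '149/69'] | ['148/66', '146/67', '145/65', '145/65', '147/67', '148/69']
205 ['195/197', '190/187', '189/182', '142/137', '249/247', '245/243', '254/252', '74/67', '245/243', '248/248', '253/255', '122/78', '152/63', '153/70', '146/69'] | ['152/71', '150/68', '148/67', '146/67', '143/64', '144/66']
206 ['198/196', '191/187', '191/184', '188/183', '255/255', '244/242', '252/250', '140/135', '231/230', '249/249', '252/255', '204/164', '141/58', '151/68', '156/74'] | ['149/66', '150/69', '153/71', '149/70', '146/66', '144/64']
207 ['201/197', '193/189', '191/184', '189/184', '255/255', '244/241', '252/249', '135/129', '192/188', '253/255', '254/255', '167/98', '139/56', '145/68', '148/72'] | ['156/67', '148/65', '148/69', '147/69', '150/70', '148/69']
208 ['189/184', '200/195', '195/188', '188/184', '246/243', '245/242', '251/248', '132/126', '127/122', '255/255', '238/222', '132/42', '142/61', '143/66', '144/67'] | ['117/44', '158/65',
[... 2316 characters left out ...]
['223/104', '224/104', '224/103', '223/102', '222/101', '228/103', '235/110', '250/147', '255/180', '248/146', '119/53', '136/59', '147/64', '156/68', '125/58'] | ['222/100', '227/102', '234/108', '250/145', '255/177', '247/145']
220 ['224/104', '225/103', '224/104', '224/104', '224/104', '223/102', '223/101', '231/106', '237/108', '251/144', '255/178', '237/135', '109/49', '141/60', '152/61'] | ['223/101', '222/101', '221/98', '229/104', '236/106', '250/142']
221 ['223/103', '224/104', '224/103', '224/104', '224/104', '224/104', '224/103', '223/102', '224/102', '232/106', '244/129', '255/162', '255/198', '187/97', '96/70'] | ['223/102', '223/102', '223/101', '222/100', '223/101', '231/105']
```

The fingertips seem to end just above the bar (z≈52) instead of straddling it. I'll open and lower gently, watching the force.

```bash
python3 -m creep '[[-0.36,[0,0,0],0],[-0.36,[0,0,0],0],[-0.36,[0,0,0],0],[-0.36,[0,0,0.4],0],[-0.36,[0,0,0.8],0],[-0.36,[0,0,1.2],0],[-0.36,[0,0,1.2],0]]'
python3 - <<'E'
from h import *
a=manip.camera("scene"); im=cv2.cvtColor(a,cv2.COLOR_RGB2BGR)
cv2.imwrite("pics/s2.png",cv2.resize(im[180:235,190:263],None,fx=10,fy=10,interpolation=cv2.INTER_CUBIC))
E
```

```text
clock: 4.4
eef_pos: [575.1, -235.0, 29.0]
eef_rot: [-3.14, -0.001, 1.596]
wrist_force: [-0.3, 1.1, 0.2]
finger_gap: 30.0
finger_force: 0.0
```

View pics/s2.png

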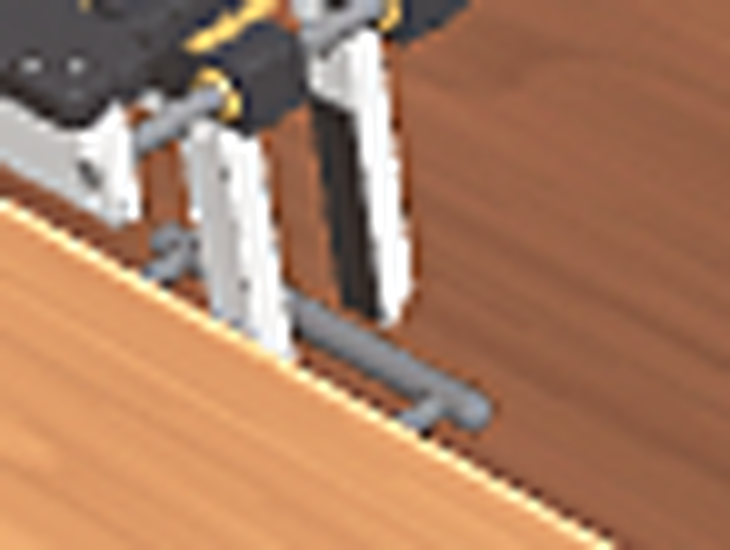

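The fingers now straddle the bar. Their tips sit about 9 mm above the TCP reading instead of 14 mm below it, so I'll calibrate for that. Closing.

```bash
python3 -m creep '[[-0.36,[0,0,0.4],0],[-0.36,[0,0,0.4],0],[-1,[0,0,0.4],0],[-1,[0,0,0.4],0],[-1,[0,0,0.4],0],[-1,[0,0,0.4],0]]' 25
```

```text
clock: 5.05
eef_pos: [575.6, -235.3, 26.1]
eef_rot: [3.141, 0.0, 1.596]
wrist_force: [-0.3, 0.0, 0.6]
finger_gap: 10.1
finger_force: 25.0
```

```bash
python3 -m creep '[[-1,[0,-1,0],0],[-1,[0,-3,0],0],[-1,[0,-5,0],0],[-1,[0,-7,0],0],[-1,[0,-9,0],0],[-1,[0,-11,0],0],[-1,[0,-13,0],0],[-1,[0,-15,0],0],[-1,[0,-16.5,0],0],[-1,[0,-18,0],0],[-1,[0,-18.5,0],0],[-1,[0,-18.5,0],0]]' 30
```

```text
clock: 6.25
eef_pos: [389.1, -238.9, 25.9]
eef_rot: [-3.141, -0.002, 1.595]
wrist_force: [-0.8, 7.5, 3.5]
finger_gap: 10.2
finger_force: 30.0
```

```bash
python3 -m creep '[[-0.36,[0,0,0],0],[-0.36,[0,0,0],0],[-0.36,[0,0,0],0],[-0.36,[0,0,-4],0],[-0.36,[0,0,-8],0],[-0.36,[0,0,-13],0],[0.6,[13,0,-14],0],[0.6,[18,0,-14],0],[0.6,[23,0,-14],0],[0.6,[28,0,-14],0],[0.6,[33,0,-14],0],[0.6,[33,0,-14],0]]'
python3 - <<'E'
from h import *
save("top","t2",(370,80,550,320),1)
a=cv2.cvtColor(manip.camera("top"),cv2.COLOR_RGB2BGR);b=cv2.cvtColor(manip.camera("scene"),cv2.COLOR_RGB2BGR)
cv2.imwrite("pics/t2f.png",a);cv2.imwrite("pics/s2f.png",b)
A=cv2.resize(a[195:315,365:552],None,fx=4,fy=4,interpolation=cv2.INTER_CUBIC)
cv2.imwrite("pics/t2.png",A)
print(manip.read_state()["eef_pos"])
E
```

```text
clock: 7.45
eef_pos: [382.5, 61.6, 165.8]
eef_rot: [3.141, 0.0, 1.596]
wrist_force: [1.5, -0.5, -0.2]
finger_gap: 73.6
finger_force: 0.0
[382.68655198  62.10693783 165.59776878]
```

View pics/t2.png

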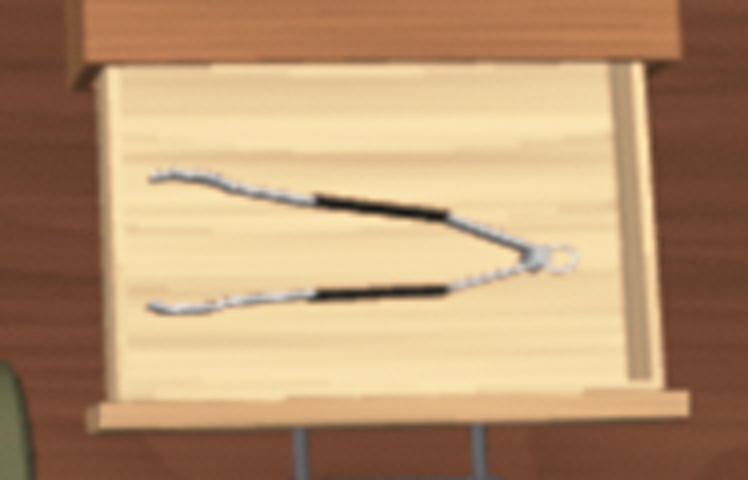

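The top view shows the open drawer with the tongs in it, tips to the left. The crop has the grips at (381,208) and (381,293), the pin at (538,258) and the tips at (152,178) and (152,307). Next I locate them and check the height in the scene view.

Run:
```python
from h import *
np.set_printoptions(precision=1,suppress=True)
f=lambda p:(p[0]/4+365,p[1]/4+195)
for n,p,z in(("gripU",(381,208),42),("gripL",(381,293),42),("pin",(538,258),42),("tipU",(152,178),46),("tipL",(152,307),46),("wallL",(108,230),63),("chestfront",(380,60),85),("panel",(390,410),72)): print(n,atz("top",f(p),z))
def blobs(fn,box):
    a=cv2.imread(fn).astype(int); m=np.zeros(a.shape[:2],np.uint8); x0,y0,x1,y1=box
    m[y0:y1,x0:x1]=(a[y0:y1,x0:x1].max(2)<70)
    n,l,s,c=cv2.connectedComponentsWithStats(m)
    r=[]
    for i in range(1,n):
        if s[i,4]>12: r.append((tuple(c[i].round(1)),s[i].tolist()))
    return r
t=blobs("pics/t2f.png",(395,225,520,290)); print(t)
s=blobs("pics/s2f.png",(170,120,330,280)); print(s)
for a in t:
    for b in s:
        X,e=tri(b[0],a[0])
        if e<10: print(X,e,a[0],b[0])
```

```text
gripU [ 548.9 -237.8   42. ]
gripL [ 500.1 -236.3   42. ]
pin [ 520.6 -329.    42. ]
tipU [ 564.5 -105.5   46. ]
tipL [ 491.2 -104.3   46. ]
wallL [532.2 -77.7  63. ]
chestfront [ 625.8 -229.1   85. ]
panel [ 431.7 -232.1   72. ]
[((np.float64(460.4), np.float64(246.9)), [444, 245, 32, 5, 52]), ((np.float64(460.4), np.float64(267.8)), [444, 267, 32, 3, 43])]
[((np.float64(327.2), np.float64(143.5)), [325, 142, 5, 5, 17]), ((np.float64(240.2), np.float64(204.7)), [232, 197, 20, 15, 30]), ((np.float64(226.5), np.float64(211.6)), [219, 203, 18, 18, 33])]
[ 551.6 -241.8   32.2] 2.788282136261269 (np.float64(460.4), np.float64(246.9)) (np.float64(226.5), np.float64(211.6))
[ 502.9 -240.2   29.9] 0.9899736459226427 (np.float64(460.4), np.float64(267.8)) (np.float64(240.2), np.float64(204.7))
```

```bash
python3 -c "
from h import *
goal(525.5,-239.5,100,1.54)"
```

```text
shift cm [-30.59  13.34   6.56] roll units 0.71
```

```bash
python3 -m creep '[[0.55,[-5,2.2,0],0.2],[0.55,[-9,4,0],0.6],[0.55,[-14,6,0],0.7],[0.55,[-18,8,0],0.7],[0.55,[-23,10,0],0.7],[0.55,[-27,12,0],0.7],[0.55,[-30.6,13.3,0],0.7],[0.55,[-30.6,13.3,3],0.7],[0.55,[-30.6,13.3,6.5],0.7],[0.55,[-30.6,13.3,6.5],0.7]]'
python3 -c "
from h import *
goal(525.5,-239.5,22,1.54)"
```

```text
clock: 8.6
eef_pos: [520.7, -243.5, 96.1]
eef_rot: [-3.135, -0.003, 1.533]
wrist_force: [-0.7, -0.2, 0.0]
finger_gap: 72.5
finger_force: 0.0
shift cm [0.4  0.51 7.41] roll units -0.09
```

```bash
python3 -m creep '[[0.55,[0.4,0.5,0],0],[0.55,[0.4,0.5,2],0],[0.55,[0.4,0.5,4],0],[0.55,[0.4,0.5,5.5],0],[0.55,[0.4,0.5,6.5],0],[0.55,[0.4,0.5,7.1],0],[0.55,[0.4,0.5,7.4],0],[0.55,[0.4,0.5,7.4],0],[0.55,[0.4,0.5,7.4],0]]'
python3 - <<'E'
from h import *
a=cv2.cvtColor(manip.camera("scene"),cv2.COLOR_RGB2BGR);b=cv2.cvtColor(manip.camera("top"),cv2.COLOR_RGB2BGR)
A=cv2.resize(a[160:250,190:290],None,fx=6,fy=6,interpolation=cv2.INTER_CUBIC)
cv2.imwrite("pics/s3.png",A)
for x,y,z in((525.5-42,-239.5,32),(525.5+42,-239.5,32)): print((proj("scene",np.array([[x,y,z]]))-[190,160])*6)
E
```

```text
clock: 9.5
eef_pos: [529.1, -239.1, 27.2]
eef_rot: [3.141, 0.0, 1.535]
wrist_force: [-0.2, 0.0, -0.4]
finger_gap: 72.7
finger_force: 0.0
[[332.6746065  247.23173036]]
[[199.19018621 328.33546438]]
```

View pics/s3.png

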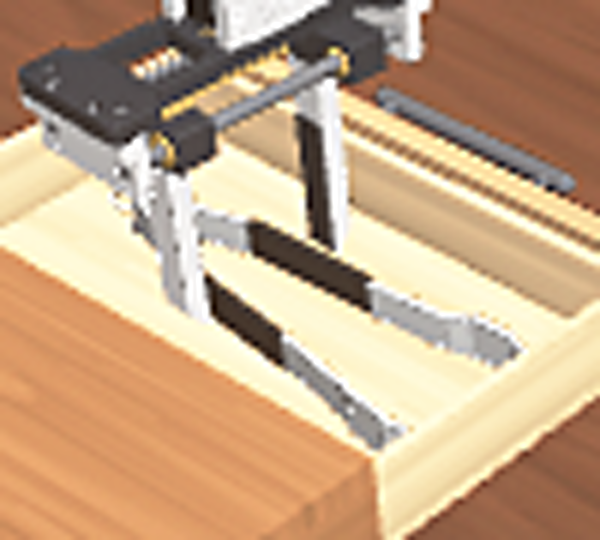

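The fingers stand either side of the two black grips, with their tips at about z=37. I'll go lower, feeling for the floor.

```bash
python3 -c "
from h import *
print(manip.read_state()['eef_pos'])"
python3 -m creep '[[0.55,[0,-0.3,0.3],0],[0.55,[0,-0.3,0.6],0],[0.55,[0,-0.3,0.7],0],[0.55,[0,-0.3,0.7],0],[0.55,[0,-0.3,0.7],0]]'
```

```text
[ 529.09319231 -239.04984154   27.0878474 ]
clock: 10.1
eef_pos: [525.8, -238.8, 19.5]
eef_rot: [-3.142, -0.0, 1.535]
wrist_force: [0.1, 0.8, 0.2]
finger_gap: 73.4
finger_force: 0.0
```

```bash
python3 -m creep '[[0.55,[0,0,0.2],0],[0.55,[0,0,0.4],0],[0.55,[0,0,0.4],0],[0.55,[0,0,0.4],0]]'
```

```text
clock: 10.5
eef_pos: [525.8, -238.8, 15.5]
eef_rot: [-3.141, -0.0, 1.535]
wrist_force: [-0.1, -0.9, 0.8]
finger_gap: 72.5
finger_force: 0.0
```

```bash
python3 -m creep '[[0.02,[0,0,0],0],[0.02,[0,0,0],0],[0.02,[0,0,0],0],[0.02,[0,0,0],0],[0.02,[0,0,0],0],[0.02,[0,0,0],0]]' 20
```

```text
clock: 11.1
eef_pos: [525.9, -238.8, 15.6]
eef_rot: [3.141, -0.0, 1.535]
wrist_force: [-0.8, -0.7, 1.1]
finger_gap: 48.0
finger_force: 5.2
```

Gripping at 48 mm with 5.2 N. Now lift.

```bash
python3 -m creep '[[0.02,[0,0,-0.5],0],[0.02,[0,0,-1.5],0],[0.02,[0,0,-3],0],[0.02,[0,0,-5],0],[0.02,[0,0,-7],0],[0.02,[0,0,-9],0],[0.02,[0,0,-11],0],[0.02,[0,0,-13],0],[0.02,[0,0,-14],0],[0.02,[0,0,-14],0]]'
python3 -c "
from h import *
goal(560,-110,155,1.5)
goal(579,-40,70,1.5)"
```

```text
clock: 12.1
eef_pos: [526.3, -239.1, 157.5]
eef_rot: [3.139, 0.001, 1.535]
wrist_force: [0.6, 0.6, -1.4]
finger_gap: 48.3
finger_force: 4.7
shift cm [13.02  2.9   0.24] roll units 0.4
shift cm [20.1   4.52  8.74] roll units 0.4
```

```bash
python3 -c "
from h import *
goal(417,46,150,0.3)"
```

```text
shift cm [ 28.1  -11.96   0.68] roll units 14.15
```

```bash
python3 -m creep '[[0.02,[1,-0.5,0],0.5],[0.02,[3.5,-1.5,0],1.6],[0.02,[6.5,-2.8,0],3],[0.02,[9.5,-4,0],4.4],[0.02,[12.5,-5.3,0],5.8],[0.02,[15.5,-6.6,0],7.2],[0.02,[18.5,-7.9,0],8.6],[0.02,[21.5,-9.2,0],10],[0.02,[24.5,-10.4,0],11.4],[0.02,[26.5,-11.3,0],12.6],[0.02,[27.8,-11.8,0],13.6],[0.02,[28.1,-12,0],14.1]]'
python3 -m creep '[[0.02,[0,0,0],0],[0.02,[0,0,1],0],[0.02,[0,0,3],0],[0.02,[0,0,5],0],[0.02,[0,0,7],0],[0.02,[0,0,8],0],[0.02,[0,0,8],0],[0.02,[0,0,8],0]]'
python3 - <<'E'
from h import *
a=cv2.cvtColor(manip.camera("scene"),cv2.COLOR_RGB2BGR);b=cv2.cvtColor(manip.camera("top"),cv2.COLOR_RGB2BGR)
A=cv2.resize(a[190:310,255:405],None,fx=4,fy=4,interpolation=cv2.INTER_CUBIC)[:,:600]
B=cv2.resize(b[180:300,270:320],None,fx=4,fy=4,interpolation=cv2.INTER_CUBIC)
cv2.imwrite("pics/m3.png",np.hstack([A,B])); goal(417,46,70,0.3)
E
```

```text
clock: 13.3
eef_pos: [415.2, 47.4, 154.9]
eef_rot: [-3.141, 0.001, 0.302]
wrist_force: [-0.1, -1.0, -0.6]
finger_gap: 48.0
finger_force: 4.7
clock: 14.1
eef_pos: [416.3, 46.1, 75.9]
eef_rot: [3.141, -0.0, 0.304]
wrist_force: [0.4, 0.2, -1.4]
finger_gap: 48.2
finger_force: 4.7
shift cm [0.04 0.04 0.63] roll units 0.05
```

View pics/m3.png

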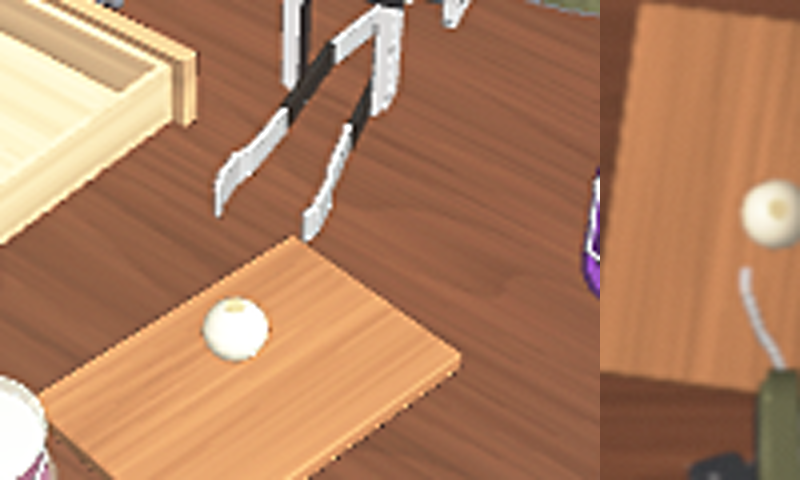

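The tongs are held level-looking, with both tips in front of the onion (scene tips at (309.5,243) and (332,250), left tip at top (306,247.5)). Checking tip height and aim.

Run:
```python
from h import *
np.set_printoptions(precision=1,suppress=True)
print(tri((331.5,241.8),(306.3,247.5)))
e=manip.read_state()["eef_pos"]; u=np.array([np.cos(.3),np.sin(.3),0]);v=np.array([-u[1],u[0],0])
for s in(1,-1):
  for h in(6.4,30.4):
    X=e+u*134+v*s*31+[0,0,h]; print(s,h,X,proj("scene",X[None])[0],(proj("scene",X[None])[0]-[255,190])*4,proj("top",X[None])[0])
```

```text
(array([535.1, 112.8, 108.9]), np.float64(0.6047126178145313))
1 6.4 [535.4 115.5  82.7] [331.8 250.7] [307.3 242.8] [305.1 249.2]
1 30.4 [535.4 115.5 106.7] [332.2 243. ] [308.6 212.2] [305.  247.6]
-1 6.4 [553.7  56.2  82.7] [307.8 243.9] [211.2 215.7] [332.2 241.1]
-1 30.4 [553.7  56.2 106.7] [307.8 236.3] [211.1 185.1] [332.6 239.4]
```

```bash
python3 -m creep '[[0.02,[0,0,1.5],0],[0.02,[0,0,3],0],[0.02,[0,0,4.5],0],[0.02,[0,0,5.5],0],[0.02,[0,0,6.2],0],[0.02,[0,0,6.2],0],[0.02,[0,0,6.2],0],[0.02,[0,0,6.2],0]]'
python3 -c "
from h import *
s=manip.read_state()['eef_pos'];u=np.array([np.cos(.304),np.sin(.304),0]);t=np.array([579,96.5,13.6])-u*110
goal(*t,.304)"
```

```text
clock: 15.0
eef_pos: [416.4, 46.3, 14.1]
eef_rot: [3.141, -0.001, 0.304]
wrist_force: [0.2, -0.2, -1.0]
finger_gap: 48.1
finger_force: 4.7
shift cm [6.02 0.08 0.06] roll units 0.0
```

```bash
python3 -m creep '[[0.02,[1,0,0],0],[0.02,[2,0,0],0],[0.02,[3,0,0],0],[0.02,[4,0,0],0],[0.02,[5,0,0],0],[0.02,[6,0,0],0],[0.02,[6,0,0],0],[0.02,[6,0,0],0],[0.02,[6,0,0],0]]'
python3 -m creep '[[-0.1,[6,0,0],0]]' 5 >/dev/null 2>&1; echo
```

```text
clock: 15.9
eef_pos: [472.9, 64.2, 13.5]
eef_rot: [-3.142, 0.0, 0.304]
wrist_force: [0.7, -0.5, -1.3]
finger_gap: 47.8
finger_force: 4.7
```

That second command was my mistake: it pushed a further 50 mm forward. Checking the state before anything else.

Run:
```python
from h import *
s=manip.read_state(); print(s["clock"],s["eef_pos"],s["wrist_force"],s["finger_gap"],s["finger_force"])
a=cv2.cvtColor(manip.camera("scene"),cv2.COLOR_RGB2BGR);b=cv2.cvtColor(manip.camera("top"),cv2.COLOR_RGB2BGR)
s=manip.read_state(); print(s["clock"],s["eef_pos"],s["wrist_force"],s["finger_gap"],s["finger_force"])
A=cv2.resize(a[220:320,255:370],None,fx=4,fy=4,interpolation=cv2.INTER_CUBIC)
B=cv2.resize(b[180:280,270:355],None,fx=4,fy=4,interpolation=cv2.INTER_CUBIC)
cv2.imwrite("pics/m4.png",np.hstack([A,B]))
```

```text
16.0 [516.22880398  78.28362121  12.27099081] [ 0.34172926 -0.51526097 -0.71277813] 45.78203594029473 4.969053491950035
16.1 [524.39889073  80.08591422  13.79238958] [ 1.28827071 -0.40699269 -0.41444141] 45.95244972365745 4.9938614666461945
```

View pics/m4.png

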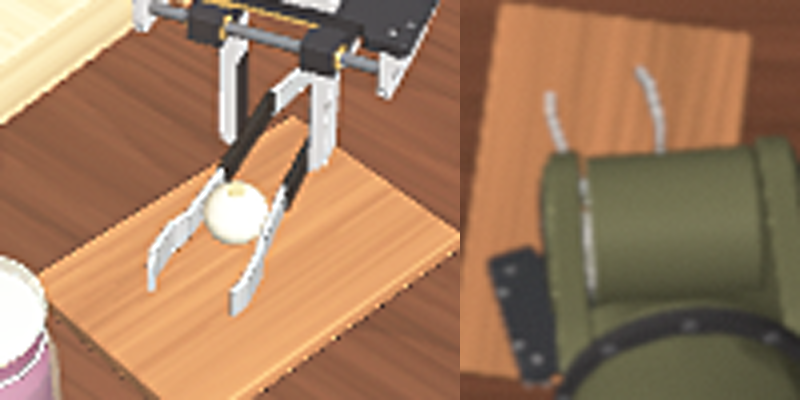

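The picture shows the onion still standing between the arms, unmoved at scene (314,273), with the tips past it at (293,292) and (313,298). I'll reopen to 48 mm and back up 5 cm.

```bash
python3 -m creep '[[0.04,[0,0,0],0],[0.04,[0,0,0],0],[0.04,[-1,0,0],0],[0.04,[-2,0,0],0],[0.04,[-3,0,0],0],[0.04,[-4,0,0],0],[0.04,[-4.8,0,0],0],[0.04,[-5,0,0],0],[0.04,[-5,0,0],0],[0.04,[-5,0,0],0]]' 20
python3 - <<'E'
from h import *
a=manip.camera("scene").astype(int)
r=a[255:292,298:335]; m=((r.min(2)>150)&(r[...,0]-r[...,2]<70)).astype(np.uint8)
n,l,s,c=cv2.connectedComponentsWithStats(m); print([(s[i].tolist(),(c[i]+[298,255]).round(1)) for i in range(1,n) if s[i,4]>20])
u=np.array([np.cos(.304),np.sin(.304),0]);goal(*(np.array([579,96.5,13.6])-u*110),.304)
b=cv2.imread("pics/scene0.png")[...,::-1].astype(int)[255:292,298:335];m=((b.min(2)>150)&(b[...,0]-b[...,2]<70)).astype(np.uint8)
n,l,s,c=cv2.connectedComponentsWithStats(m); print([(s[i].tolist(),(c[i]+[298,255]).round(1)) for i in range(1,n) if s[i,4]>20])
E
```

```text
clock: 17.1
eef_pos: [473.6, 64.3, 13.7]
eef_rot: [3.141, -0.0, 0.304]
wrist_force: [0.5, -0.1, -1.5]
finger_gap: 48.8
finger_force: 4.6
[([0, 0, 23, 27, 320], array([310.2, 269.8])), ([23, 0, 13, 31, 109], array([326.8, 271.7]))]
shift cm [0.02 0.09 0.  ] roll units 0.0
[([8, 9, 16, 16, 192], array([313.5, 272. ]))]
```

```bash
python3 -m creep '[[-0.05,[0,0,0],0],[-0.1,[0,0,0],0],[-0.15,[0,0,0],0],[-0.2,[0,0,0],0],[-0.3,[0,0,0],0],[-0.4,[0,0,0],0],[-0.4,[0,0,0],0],[-0.4,[0,0,0],0]]' 18
```

```text
clock: 17.95
eef_pos: [473.3, 64.3, 13.6]
eef_rot: [-3.142, -0.0, 0.304]
wrist_force: [0.2, -0.5, -0.3]
finger_gap: 39.5
finger_force: 18.0
```

The grips stopped at 39.5 mm with 18 N, so the onion is in the tongs. Lift.

```bash
python3 -m creep '[[-0.4,[0,0,-0.5],0],[-0.4,[0,0,-1.5],0],[-0.4,[0,0,-3],0],[-0.4,[0,0,-5],0],[-0.4,[0,0,-7],0],[-0.4,[0,0,-9],0],[-0.4,[0,0,-11],0],[-0.4,[0,0,-13],0],[-0.4,[0,0,-14.5],0],[-0.4,[0,0,-15],0],[-0.4,[0,0,-15],0],[-0.4,[0,0,-15],0]]'
python3 - <<'E'
from h import *
a=manip.camera("scene"); e=manip.read_state()["eef_pos"]
u=np.array([np.cos(.304),np.sin(.304),0]); X=e+u*110+[0,0,18.4]; p=proj("scene",X[None])[0]; print("pred",X,p)
x,y=p.round().astype(int); r=a[y-14:y+15,x-14:x+15].astype(int)
for row in r[::2]: print("".join("#" if v.min()>225 else "+" if v.min()>150 else "." for v in row))
j=a[280:300,425:440]
goal(*(np.array([500,362.5,158])-110*u),.304)
E
```

```text
clock: 19.15
eef_pos: [472.9, 64.3, 163.0]
eef_rot: [-3.141, 0.001, 0.304]
wrist_force: [0.6, 0.3, -2.0]
finger_gap: 39.1
finger_force: 18.0
pred [577.81298829  97.17593142 181.22469921] [314.71819652 223.44527657]
............+#+++++..........
..+........##+++++..........#
+++.....##++++++...........#+
++...##+++++++............#++
+...##+++++++++#+.......+#.++
+.##++++##+++++####+....##++.
..+++++##############..##++..
.+#+++#################+++...
.##+++################++++...
.##+.++##########+###++++....
.+#...++########+.++++++.....
.+#.....++++####++#++++......
...........++++..+#+++.......
.................+#..........
.............................
shift cm [  0.53 -27.64   0.49] roll units 0.0
```

The onion is between both tips at the predicted pixel. Now carry it over the jar.

```bash
python3 -m creep '[[-0.4,[0,-1,0],0],[-0.4,[0.1,-3.5,0],0],[-0.4,[0.2,-6.5,0],0],[-0.4,[0.3,-10,0],0],[-0.4,[0.4,-13.5,0],0],[-0.4,[0.5,-17,0],0],[-0.4,[0.5,-20,0],0],[-0.4,[0.5,-23,0],0],[-0.4,[0.5,-25.2,0],0],[-0.4,[0.5,-26.8,0.3],0],[-0.4,[0.5,-27.6,0.5],0],[-0.4,[0.5,-27.6,0.5],0]]'
python3 -m creep '[[-0.4,[0,0,0],0],[-0.4,[0,0,0],0],[-0.4,[0,0,0],0],[-0.4,[0,0,0],0],[-0.4,[0,0,0],0]]'
python3 - <<'E'
from h import *
np.set_printoptions(precision=1,suppress=True)
a=manip.camera("scene"); t=manip.camera("top"); e=manip.read_state()["eef_pos"]
u=np.array([np.cos(.304),np.sin(.304),0]); X=e+u*110+[0,0,18.4]; p=proj("scene",X[None])[0]; q=proj("top",X[None])[0]; print("pred",X,p,q,"jar rim px",proj("scene",np.array([[500,362.5,110]])),proj("top",np.array([[500,362.5,110]])))
for im,c in((a,p),(t,q)):
  x,y=c.round().astype(int); r=im[y-20:y+33,x-20:x+21].astype(int)
  for row in r[::2]: print("".join("#" if v.min()>225 else "+" if v.min()>150 else "." for v in row))
# jar unchanged?
b=cv2.imread("pics/scene0.png")[...,::-1].astype(int)
print(np.abs(a[295:335,405:455].astype(int)-b[295:335,405:455]).mean())
cv2.imwrite("pics/end.png",a[...,::-1])
E
```

```text
clock: 20.4
eef_pos: [394.6, 329.6, 157.9]
eef_rot: [3.141, 0.001, 0.306]
wrist_force: [0.1, -0.4, -0.8]
finger_gap: 39.3
finger_force: 18.0
clock: 20.9
eef_pos: [395.5, 328.9, 158.6]
eef_rot: [-3.142, -0.0, 0.304]
wrist_force: [0.0, -0.6, -1.4]
finger_gap: 39.3
finger_force: 18.0
pred [500.3 361.9 177. ] [439.1 259.8] [183.4 258.6] jar rim px [[433.7 282.9]] [[189.6 262.9]]
+###.........+##+##.........+#...+#......
................##..........++...#+......
...............##+...........+..+#.......
..............##+...........+...##.......
............+##+...............+#+.......
...........##+++...............+#........
..........##+++................##........
.........+#+++++++++++++#......+#........
........+##..+++###+++++###+...+#+.......
........+#..+++##############..##........
.........#+++++##############+.#+........
.........#++++##################.........
........++..+++#############+##+.........
........#+...+++###########+##+..........
.......++.....+++++#######.+#+...........
.........++.......++++++..++++...........
..####++###+++++####+.....+#.............
########
[... 851 characters left out ...]
++++.......++....+++++
........++..++++++++++......++++...++####
........+++....+..........++++++...+#####
........+++..............+++..++..++#####
........+++...................++...++++++
.........++.................+++++....++++
..............................+++......++
................................++....+++
.................................+..+++++
.....................................++++
.......................................++
......................................+++
.........................................
.........................................
.........................................
.........................................
.........................................
3.769
```

The onion sits within about 2 px of the jar axis in the scene view, roughly 65 mm above the rim. The jar is unmoved and the arm is still. Handing in.

```bash
python3 -c "
from cell import manip
print(manip.sign_off())"
```

```text
the job is handed in; nothing more can be done
None
```

I handed the job in at about 21 s with the onion held in the tongs about 65 mm above the open jar's rim and the drawer pulled about 185 mm open; the hand-in returned no verdict, and one mistaken 50 mm push on the way did not move the onion.

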